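# Load the plate holder and start the exposure

## Robot

A 6-joint arm with a two-finger parallel gripper is mounted at the origin on the work surface. World frame = base frame: x ahead of the robot, y to its left, z up, the work surface at z = 0. Lengths are in mm, angles in degrees, forces in N, time in s.
With the tool pointing down it reaches from about 350 to 850 mm from the base axis. Payload 8.1 kg.
Tool frame: the origin (TCP) lies midway between the tips of the shut fingers; the grasp point (between the pads) lies 19 mm behind it; z points along the fingers, y is the line along which they close (so a half turn about z gives the same grasp; the last joint's range is limited). The gripper opens to 85 mm and grips with 20 to 120 N. Pads are 22 mm wide; open, the fingers measure 114 mm over their backs; the gripper's body (76 mm by 85 mm) begins 54 mm behind the grasp point. The pads swing forward as they close: fully open they stand 13 mm farther back than shut.
Start: joints at [60.596, 7.471, 85.268, -0, 87.261, -4.893], TCP at [248.902, 545.942, 231.292] pointing down, gripper open.
Joint ranges: [-169.43, 169.43], [-51.17, 129.36], [1.28, 143.12], [-76.62, 256.62], [0, 156.53], [-152.29, 152.29]. Speed limits (degrees/s): [136.94, 136.94, 159.86, 180, 180, 180].

## Interface

Orientations are given as [roll, pitch, yaw] about the fixed x, y, z axes, in that order (R = Rz(yaw) Ry(pitch) Rx(roll)).
In Python, from bench import sense, snapshot, order, finder gives the robot as it stands.
- The arm moves only by the tool send_rows, never from a script. Its argument "steps" is a list of rows, each a list of 2 entries, a list of its own where there are three numbers: the shift along the world's x, y, z in units of 30 mm (1.0 is 30 mm), then the turn, a rotation vector about the world's x, y, z in rad. In form: [[[dx, dy, dz], [wx, wy, wz]], ...]. A call has 1 to 10 rows; each row is the pose to reach, as a shift and turn from the pose commanded when the call began; what a row does not reach only later rows make up. A row lasts 1/8 s, in which the tool goes at most 62.5 mm and 10.7 degrees, less where a joint would pass 70% of its speed; a pose out of reach is approached as far as the arm can. A call with a gripper value outside its range is refused whole. "fingers" is the closure, from 0 (fully open) to 1 (shut), set as the call begins (left out, the last holds). The fingers move at their own pace and stop on an object; "squeeze" is the grip in N (left out, the last holds). Time passes only in rows, so rows that repeat a pose let the fingers close. It gives the time, the measured TCP pose, the force, the opening and the grip force at its end, in the units of the state.
- sense(): the state, without advancing time (a new reading comes with each control period).
- snapshot(name): name is "scene" or "top" or "wrist"; returns a dict with "img" (480x640x3 uint8, red, green, blue), "K" (3x3 intrinsics, pixels), "pose" (4x4, takes a point from camera to world coordinates). Camera axes: x right, y up, looking along -z (the intrinsics and any distortion apply to the point x, -y, -z); pixel columns grow to the right and rows downward; lengths in mm; the calibration is good to about 2 mm. A picture is of the moment at which its call begins. There is no depth.
- order.hand_in(): hands the job in; it is judged then, once.
Trained networks look in the newest picture that a camera, given by its name, has taken for a name from the list of things; names that differ only in an ending like _2 or _b are one class to them, and where a whole thing is asked for, a point or a joint stands for the part that bears it (a point fixed in the world has none). Each returns a list of dicts, best first, with "confidence" (0 to 1); they miss things now and then, are a little off and sometimes report something else, mostly with a low value. They report only what shows in the picture. A call takes as long as a camera call. They do not tell look-alikes from the thing itself.
- finder.find_in(label, camera): "box" ([left, top, width, height] as shares, 0 to 1, of the picture: columns of its width, rows of its height, round what is visible of it).
- finder.trace(label, camera): "mask" (480x640 bool, what is visible of it) and "box" ([left, top, width, height] as shares, 0 to 1, of the picture: columns of its width, rows of its height, round what is visible of it).
- finder.pinpoint(label, camera): "at" ([column, row] as shares, 0 to 1, of the picture: columns of its width, rows of its height: a listed point, or the origin of a listed thing).
The state is a dict: "time": time; "joint_pos": joint angles; "qd": joint speeds; "joint_efforts": joint torques, N m; "tool_pos": TCP position; "tcp_rot": TCP orientation; "ft_force": force on the tool from outside, world axes, zero at the start; "wrist_torque": the same for the moment, N m; "finger_gap": finger opening in mm; "grip_force": force on a finger pad.
Only numpy, scipy, OpenCV 4.12 (cv2) and the standard library are available. Lean on these libraries where they do the work, as an engineer would, in place of code of your own. Each camera call takes 0.05 s, during which the arm holds its last target. There are 200 camera calls.

## Task

Load the exposure unit: slide the flat wooden plate holder, glass pane end first, along the bench into the unit's slot until it is fully home against the stop. Then press the large round key (lamp) all the way down and let it come up, and after that press the small round key (start) all the way down and let it up; press no key before the holder is home and never both at once. Leave the bottle, jar, brush and tape where they are.

Things in the scene. Friction and masses are not known exactly. Their poses are not given: they have to be found in the camera images.
- exposer: exposure unit: white box fixed on the bench, spanning x -85 to +93 mm, y -89 to +89, z 0 to 60 mm of its origin, which lies on its underside. The slot is in its -x face, which looks to the robot's left (about world +y). Slot: 94 mm wide (y -47 to +47), 22 mm high, no floor of its own (the bench is its floor), stop 100 mm inside at x = +15 mm. Two keys on its flat top.
- slot_mouth (a point): middle of the slot's mouth at bench level, in the plane of the unit's face (x = -85 mm, y = 0 of the exposer; same axes: +x points into the slot). Two aluminium cheeks, 22 mm high, splay out from the mouth's sides to 23 mm before it, where the opening is about 114 mm.
- holder: flat plate holder: dark wooden frame 130 x 90 x 14 mm (x, y, z), glass pane in its top, 0.2 kg, loose on the bench before the slot, too wide to grasp: push it. Origin: centre of underside. Its +x end (pane end) goes in first; four thin ridges mark the -x end, of which 30 mm stay outside. Fully home: origin at x = -50, y = 0 mm in the exposer's frame, x axes parallel.
- holder_outer (a point): middle of the lower edge of the holder's outer, ridged end face (x = -65 mm of the holder); the end to push on
- lamp_key (a joint): travel of the large round key: 0 up, 0.006 m fully down; spring-loaded, 5 N to the bottom, comes up again when let go
- lamp_key_top (a point): centre of the top face of the large grey round key (38 mm across, in a black 54 mm ring), on top of the exposure unit over its rear half, 78 mm above the bench; the two keys are 84 mm apart and either may be on either side
- start_key (a joint): travel of the small round key: 0 up, 0.006 m fully down; spring-loaded, 5 N to the bottom, comes up again when let go
- start_key_top (a point): centre of the top face of the small grey round key (20 mm across, in a black 36 mm ring), on top of the exposure unit over its rear half, 78 mm above the bench
- amber_bottle: bystander: amber bottle with black cap, 68 mm across, 150 mm tall; origin at the centre of its underside
- jar: bystander: white jar, 60 mm across, 75 mm tall; origin at the centre of its underside
- brush: bystander: brush 200 mm long with a wooden handle, lying on the bench; origin midway along it on the underside, x along the handle towards the bristles
- tape: bystander: roll of paper tape lying flat, 90 mm across, 25 mm high; origin at the centre of its underside
Mind the look-alikes: they are no part of the job. What is meant by the holder is not pink, purple or turquoise, and is the larger of those in its own colour.

How it is judged:
By the outcome, as a careful person would: the job done as asked, in the order asked, and still so for the second after the job is handed in, with the robot touching nothing.
It also fails if it takes over 58 s, if anything falls off the work surface, if the arm or the gripper's body presses on something with over 40 N, if the wrist force passes 120 N, or if a joint passes its speed limit or range.

## Working session

There is one attempt and no reset: what is moved stays moved. The work goes in short steps, Python scripts to look and compute and a tool call to move; the robot and the scene stay as the last step left them, time stands still between calls to the robot, and variables do not carry over. Pictures are saved under pics/ and viewed, at most 10 in all, crops included, and the job is handed in when it is done.

Besides the shell and the picture viewer there is one more tool, called by a JSON object that holds its "method" and its "body", one argument or row to a line. send_rows: Moves the arm, as the interface text tells. Its arguments: {"type":"object","properties":{"steps":{"type":"array"},"fingers":{"type":"number"},"squeeze":{"type":"number"}},"required":["steps"]}

```bash
mkdir -p pics
cat > h.py <<'E'
import numpy as np, cv2
from bench import sense, snapshot, order, finder
def ray(s,uv,z):
    K=np.array(s["K"]);P=np.array(s["pose"]);d=np.linalg.inv(K)@[uv[0],uv[1],1];d=P[:3,:3]@(d*[1,-1,-1]);o=P[:3,3]
    return o+d*(z-o[2])/d[2]
def proj(s,p):
    K=np.array(s["K"]);P=np.array(s["pose"]);c=P[:3,:3].T@(np.array(p)-P[:3,3]);c=c*[1,-1,-1];u=K@c;return u[:2]/u[2]
def save(s,n): cv2.imwrite("pics/"+n+".png",s["img"][:,:,::-1])
E
python3 - <<'E'
from h import *
for c in("scene","top"):
    s=snapshot(c);save(s,c);print(c,s["pose"][:3,3] if hasattr(s["pose"],'shape') else s["pose"],[k for k in s])
    for n,z in(("holder",0),("holder_outer",0),("slot_mouth",0),("exposer",0),("lamp_key_top",78),("start_key_top",78),("amber_bottle",0),("jar",0),("brush",0),("tape",0)):
        for r in finder.pinpoint(n,c)[:3]:
            uv=np.array(r["at"])*[640,480];print(n,round(r["confidence"],2),uv.round(),ray(s,uv,z).round()[:2])
E
```

```text
scene [ 981.37632339 -614.06961306 1158.39935109] ['img', 'K', 'pose']
holder 0.98 [304. 146.] [331. 315.]
holder 0.97 [351. 241.] [592. 117.]
holder 0.89 [382. 320.] [754. -23.]
holder_outer 0.95 [297. 225.] [461.  90.]
holder_outer 0.94 [371. 225.] [608. 182.]
holder_outer 0.87 [298. 163.] [353. 256.]
exposer 0.73 [280. 318.] [ 570. -136.]
exposer 0.2 [391. 140.] [514. 455.]
lamp_key_top 0.75 [247. 304.] [ 522. -179.]
start_key_top 0.5 [278. 326.] [ 603. -186.]
start_key_top 0.4 [432. 181.] [690. 317.]
amber_bottle 0.66 [433. 184.] [674. 378.]
amber_bottle 0.58 [158. 393.] [ 462. -402.]
brush 0.92 [391. 142.] [515. 448.]
tape 0.81 [435. 178.] [671. 397.]
top [ 398.44220145   27.26723994 1630.31179101] ['img', 'K', 'pose']
holder 0.92 [287. 283.] [403. 126.]
holder 0.85 [338. 157.] [759. -18.]
holder 0.83 [285. 217.] [588. 131.]
holder_outer 0.87 [351. 163.] [741. -55.]
holder_outer 0.86 [297. 260.] [465.  98.]
holder_outer 0.79 [238. 306.] [338. 261.]
slot_mouth 0.7 [348. 227.] [558. -47.]
exposer 0.81 [377. 228.] [ 556. -130.]
lamp_key_top 0.68 [396. 238.] [ 521. -173.]
lamp_key_top 0.63 [379. 225.] [ 556. -127.]
lamp_key_top 0.52 [399. 204.] [ 613. -180.]
start_key_top 0.6 [402. 207.] [ 604. -188.]
amber_bottle 0.63 [475. 263.] [ 456. -403.]
amber_bottle 0.58 [171. 246.] [506. 450.]
jar 0.76 [479. 193.] [ 656. -419.]
jar 0.43 [290. 216.] [591. 117.]
brush 0.47 [287. 215.] [594. 125.]
brush 0.18 [268. 206.] [618. 179.]
brush 0.18 [398. 204.] [ 623. -188.]
tape 0.87 [195. 186.] [677. 386.]
```

View pics/top.png

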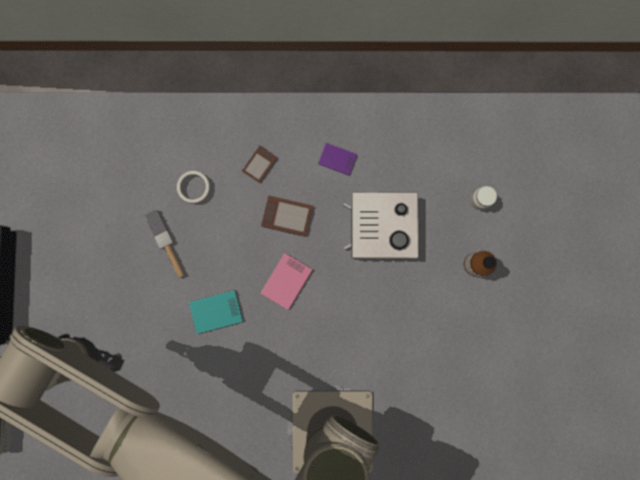

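View pics/scene.png

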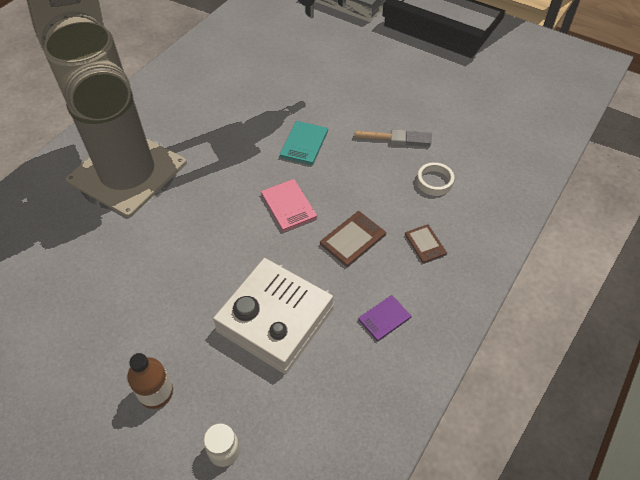

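Run:
```python
from h import *
for c in("top","scene"):
    s=snapshot(c)
    if c=="top": cv2.imwrite("pics/crop.png",cv2.resize(s["img"][130:280,220:430,::-1],None,fx=3.8,fy=3.8,interpolation=cv2.INTER_CUBIC))
    for n,z in(("holder",14),("exposer",60)):
        for r in finder.trace(n,c)[:6]:
            m=r["mask"].astype(np.uint8);cs=max(cv2.findContours(m,0,1)[0],key=cv2.contourArea)[:,0]
            w=np.array([ray(s,p,z)[:2] for p in cs],np.float32)
            print(c,n,round(r["confidence"],2),cs.mean(0).round(),[np.round(q,1) for q in cv2.minAreaRect(w)])
    # dark key rings
    g=s["img"].max(2); 
    for n in("lamp_key","start_key"):
        for r in finder.trace(n,c)[:2]:
            b=np.array(r["box"])*[640,480,640,480];print(c,n,r["confidence"],b.round(),ray(s,b[:2]+b[2:]/2,70).round(1))
```

```text
top holder 0.83 [259. 164.] [array([735.1, 203.7]), array([66.1, 93.3]), np.float64(55.0)]
top holder 0.76 [286. 281.] [array([407.4, 126.8]), array([ 88.9, 129.6]), np.float64(59.2)]
top holder 0.74 [215. 312.] [array([324. , 320.1]), array([ 89.6, 131.5]), np.float64(15.4)]
top holder 0.71 [337. 159.] [array([750.7, -15.9]), array([93.2, 66.7]), np.float64(69.5)]
top holder 0.55 [287. 216.] [array([589.7, 124.8]), array([130.2,  91. ]), np.float64(76.3)]
top exposer 0.59 [382. 225.] [array([ 557. , -133.7]), array([201.3, 182.7]), np.float64(89.7)]
top lamp_key 0.53 [391. 233.  15.  14.] [ 515.2 -179.8   70. ]
scene holder 0.9 [385. 318.] [array([757.7, -21.9]), array([96.5, 66.7]), np.float64(69.8)]
scene holder 0.81 [289. 205.] [array([415., 121.]), array([ 92.4, 137.8]), np.float64(59.3)]
scene holder 0.78 [304. 143.] [array([330.3, 315.1]), array([ 96., 149.]), np.float64(14.2)]
scene holder 0.61 [425. 244.] [array([743. , 195.5]), array([64.7, 93.6]), np.float64(55.8)]
scene exposer 0.58 [394. 137.] [array([532.9, 413.2]), array([193.4,  57.7]), np.float64(26.4)]
scene lamp_key 0.86 [234. 295.  20.  18.] [ 514.6 -178.3   70. ]
scene start_key 0.55 [418. 164.  34.  34.] [692.7 329.4  70. ]
scene start_key 0.38 [272. 322.  12.  13.] [ 603.2 -185.3   70. ]
```

View pics/crop.png

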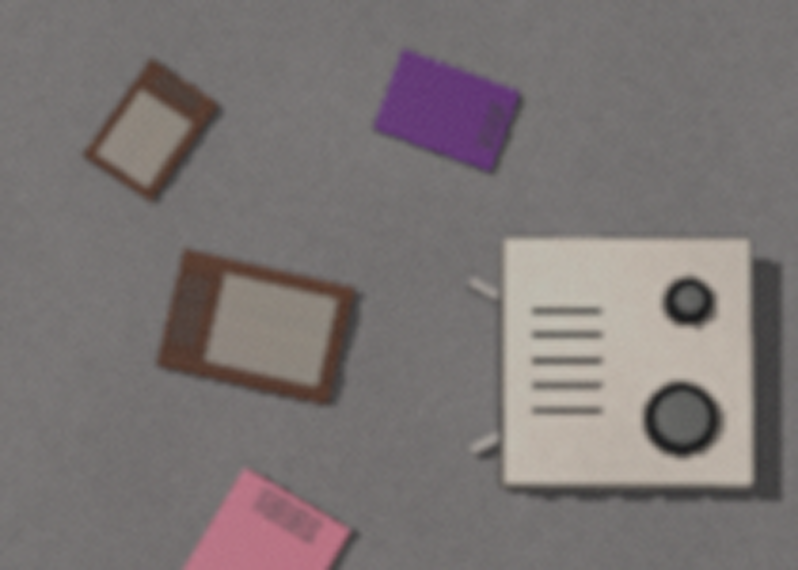

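The larger brown frame (crop 255,325; top picture 288,216) has wood, a pane and ridges at its left end, so it is the holder. The brown one at crop (150,130) is smaller, and the purple, pink and turquoise ones are ruled out. The unit is at crop (627,362), with the lamp key at (682,418) and the start key at (688,300).

Run:
```python
from h import *
s=snapshot("top");im=s["img"].astype(int)
m=((im.min(2)>135)).astype(np.uint8);m[:, :340]=0;m[:,430:]=0;m[:185]=0;m[270:]=0
big=max(cv2.findContours(m,0,1)[0],key=cv2.contourArea)[:,0]
big=big[(big[:,0]>345)]
w=np.array([ray(s,p,60)[:2] for p in cv2.convexHull(big)[:,0]],np.float32);print(cv2.minAreaRect(w),w.min(0),w.max(0))
g=im.max(2).astype(float)
# subpixel edges of top face: 50% crossings
def edge(prof,thr):
    i=np.where((prof[:-1]-thr)*(prof[1:]-thr)<0)[0];return [(k+(thr-prof[k])/(prof[k+1]-prof[k])) for k in i]
L=[(edge(im[r,340:365].mean(1),145),r) for r in range(212,242,6)]
print([ray(s,(e[-1]+340,r),60)[:2].round(1) for e,r in L if e])
print([ray(s,(e[-1]+410,r),60)[:2].round(1) for r in range(198,255,8) for e in [edge(im[r,410:426].mean(1),140)] if e])
print([ray(s,(c,e[0]+186),60)[:2].round(1) for c in range(358,415,8) for e in [edge(im[186:200,c].mean(1),140)] if e])
print([ray(s,(c,e[0]+250),60)[:2].round(1) for c in range(358,415,8) for e in [edge(im[250:266,c].mean(1),140)] if e])
# dark rings
d=((im.max(2)<75)).astype(np.uint8);d[:,:388]=0;d[:,412:]=0;d[:198]=0;d[252:]=0
for c in cv2.findContours(d,0,1)[0]:
    if cv2.contourArea(c)>30:
        (u,v),r=cv2.minEnclosingCircle(c);print("ring",u,v,r,ray(s,(u,v),66).round(1))
q=sense();print({k:np.round(v,2) for k,v in q.items()})
s=snapshot("wrist");print(np.round(s["pose"],2));
```

```text
((559.9617309570312, -144.20159912109375), (174.0516815185547, 171.99954223632812), 89.90034484863281) [ 473.81223 -231.19583] [645.9317   -57.026318]
[array([593.8, -76.3]), array([577.4, -75.8]), array([561. , -75.5]), array([544.6, -77.6]), array([528.3, -55.7])]
[array([ 632.1, -231.1]), array([ 610.1, -230.9]), array([ 588.1, -230.7]), array([ 566.3, -231.5]), array([ 544.4, -231.4]), array([ 522.6, -231.5]), array([ 500.9, -231. ]), array([ 479.2, -231. ])]
[array([648.1, -71.7]), array([648.4, -93.5]), array([ 648.6, -115.3]), array([ 647.8, -137.1]), array([ 647.6, -159. ]), array([ 647.3, -180.8]), array([ 647.3, -202.7]), array([ 647.3, -224.5])]
[array([472.3, -70.5]), array([472.2, -92.2]), array([ 472.2, -113.8]), array([ 472.3, -135.4]), array([ 472.2, -157.1]), array([ 489. , -178.9]), array([ 471.9, -200.4])]
ring 398.85443115234375 240.24684143066406 9.431049346923828 [ 516.2 -180.8   66. ]
ring 400.78570556640625 209.2142791748047 5.911876678466797 [ 600.5 -187.    66. ]
{'time': np.float64(1.65), 'joint_pos': array([60.6 ,  7.47, 85.27, -0.  , 87.26, -4.89]), 'qd': array([ 0.15,  0.04,  0.04,  0.07, -0.02, -0.02]), 'joint_efforts': array([  0.  , -56.93, -50.09,  -0.  ,   0.  ,  -0.  ]), 'tool_pos': array([248.88, 545.94, 231.29]), 'tcp_rot': array([-180.  ,    0.  ,  155.49]), 'ft_force': array([-1.  ,  0.33, -0.14]), 'wrist_torque': array([ 0.06, -0.  , -0.02]), 'grip_force': np.float64(0.0), 'finger_gap': np.float64(85.11)}
[[ 4.2000e-01 -8.6000e-01 -3.0000e-01  1.7227e+02]
 [ 9.1000e-01  3.9000e-01  1.4000e-01  5.8083e+02]
 [-0.0000e+00 -3.3000e-01  9.4000e-01  3.7390e+02]
 [ 0.0000e+00  0.0000e+00  0.0000e+00  1.0000e+00]]
```

{"method": "send_rows", "body": {
  "steps": [
    [[14.2,-14.1,-2.7],[0,0,0.428]],
    [[14.2,-14.1,-2.7],[0,0,0.428]],
    [[14.2,-14.1,-2.7],[0,0,0.428]],
    [[14.2,-14.1,-2.7],[0,0,0.428]],
    [[14.2,-14.1,-2.7],[0,0,0.428]],
    [[14.2,-14.1,-2.7],[0,0,0.428]],
    [[14.2,-14.1,-2.7],[0,0,0.428]],
    [[14.2,-14.1,-2.7],[0,0,0.428]],
    [[14.2,-14.1,-2.7],[0,0,0.428]],
    [[14.2,-14.1,-2.7],[0,0,0.428]]
  ],
  "fingers": 0.3
}}

```text
time: 2.95
tool_pos: [676.3, 120.8, 149.8]
tcp_rot: [-180.0, 0.0, 180.0]
ft_force: [1.3, -0.1, 0.0]
finger_gap: 60.0
grip_force: 0.0
```

{"method": "send_rows", "body": {
  "steps": [
    [[0,0,0],[0,0,0]],
    [[0,0,0],[0,0,0]],
    [[0,0,0],[0,0,0]]
  ]
}}

```text
time: 3.32
tool_pos: [674.4, 124.2, 150.8]
tcp_rot: [180.0, 0.0, -179.9]
ft_force: [-0.1, 0.4, -0.9]
finger_gap: 59.8
grip_force: 0.0
```

Run:
```python
from h import *
s=snapshot("wrist");save(s,"w1");print(np.round(s["pose"],2))
for n,z in(("holder",14),):
    for r in finder.trace(n,"wrist")[:4]:
        m=r["mask"].astype(np.uint8);cs=max(cv2.findContours(m,0,1)[0],key=cv2.contourArea)[:,0]
        w=np.array([ray(s,p,z)[:2] for p in cs],np.float32)
        print(n,round(r["confidence"],2),cs.mean(0).round(),[np.round(q,1) for q in cv2.minAreaRect(w)])
```

```text
[[-0.0000e+00 -9.4000e-01 -3.3000e-01  5.9009e+02]
 [ 1.0000e+00 -0.0000e+00 -0.0000e+00  1.2377e+02]
 [-0.0000e+00 -3.3000e-01  9.4000e-01  2.9335e+02]
 [ 0.0000e+00  0.0000e+00  0.0000e+00  1.0000e+00]]
holder 0.95 [418. 292.] [array([735.8, 200.4]), array([64.9, 89.1]), np.float64(55.6)]
holder 0.78 [154. 308.] [array([749.7, -13.7]), array([92.7, 69.4]), np.float64(69.1)]
holder 0.65 [324. 101.] [array([591.8, 124.5]), array([130.6,  90.4]), np.float64(76.8)]
```

View pics/w1.png

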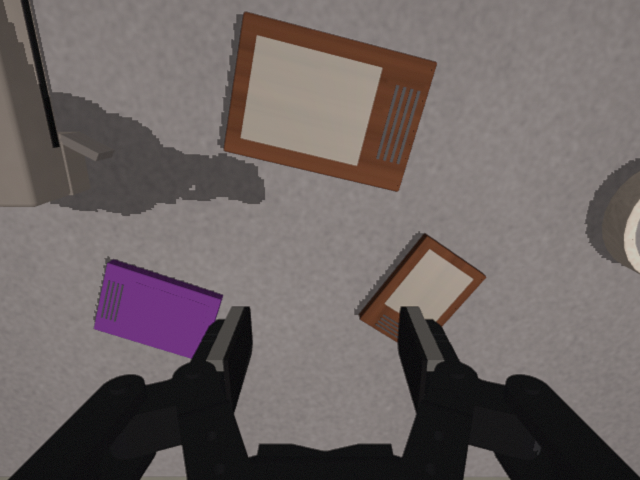

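The wrist view shows the holder at (330,100) with its ridges on the right, well clear of the fingers. I'll go down beside its +x side and push it flush towards -x.

{"method": "send_rows", "body": {
  "steps": [
    [[0,0,-2],[0,0,0]],
    [[0,0,-4],[0,0,0]],
    [[0,0,-4.9],[0,0,0]],
    [[0,0,-4.9],[0,0,0]],
    [[-0.4,0,-4.9],[0,0,0]],
    [[-0.7,0,-4.9],[0,0,0]],
    [[-1.0,0,-4.9],[0,0,0]],
    [[-1.2,0,-4.9],[0,0,0]],
    [[-1.4,0,-4.9],[0,0,0]],
    [[-1.6,0,-4.9],[0,0,0]]
  ]
}}

```text
time: 4.68
tool_pos: [626.4, 122.9, 3.2]
tcp_rot: [-180.0, -0.0, -180.0]
ft_force: [2.3, 0.4, -0.7]
finger_gap: 59.6
grip_force: 0.8
```

{"method": "send_rows", "body": {
  "steps": [
    [[0,0,0],[0,0,0]],
    [[0,0,0],[0,0,0]]
  ]
}}

```text
time: 4.92
tool_pos: [626.4, 122.8, 2.8]
tcp_rot: [-180.0, -0.1, -180.0]
ft_force: [0.2, -0.8, 0.1]
finger_gap: 60.0
grip_force: 0.0
```

```bash
cat >> h.py <<'E'
def hold(c,near):
    s=snapshot(c)
    for r in finder.trace("holder",c):
        m=r["mask"].astype(np.uint8);cs=max(cv2.findContours(m,0,1)[0],key=cv2.contourArea)[:,0]
        w=np.array([ray(s,p,14)[:2] for p in cs],np.float32);q=cv2.minAreaRect(w)
        if np.hypot(*(np.array(q[0])-near))<70: print(c,round(r["confidence"],2),[np.round(v,1) for v in q],w.min(0),w.max(0))
    return s
E
python3 - <<'E'
from h import *
s=hold("wrist",(580,125));save(s,"w2");hold("top",(580,125));q=sense();print(q["tool_pos"],q["ft_force"])
E
```

```text
wrist 0.95 [array([569.4, 117.2]), array([129.1,  90.1]), np.float64(89.0)] [523.6075  52.1261] [614.651   182.29807]
top 0.89 [array([566.1, 129.7]), array([105.9,  89.8]), np.float64(89.9)] [521.1591    76.776245] [611.0185  182.65443]
[626.77780467 122.84238977   3.0075409 ] [ 0.31411014 -0.39383213 -0.1576249 ]
```

View pics/w2.png

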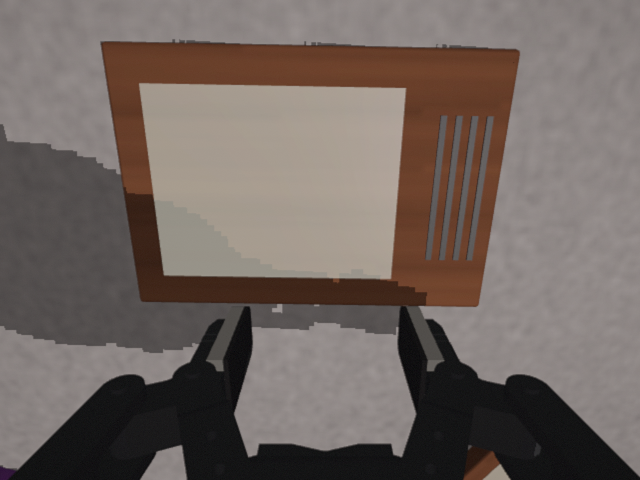

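{"method": "send_rows", "body": {
  "steps": [
    [[-0.11,0,0],[0,0,0]],
    [[-0.22,0,0],[0,0,0]],
    [[-0.32,0,0],[0,0,0]],
    [[-0.32,0,0],[0,0,0]],
    [[0.5,0,0],[0,0,0]],
    [[0.5,0,1.5],[0,0,0]],
    [[0.5,0,3.5],[0,0,0]],
    [[0.5,0,3.5],[0,0,0]]
  ]
}}

```text
time: 6.12
tool_pos: [646.4, 123.5, 115.7]
tcp_rot: [179.9, 0.6, -180.0]
ft_force: [0.3, 0.5, 0.1]
finger_gap: 59.9
grip_force: 0.0
```

Run:
```python
from h import *
hold("wrist",(570,125));hold("top",(570,125));q=sense();print(q["tool_pos"])
# cross-check unit's rear/cheeks via wrist: slot mouth
s=snapshot("wrist")
for r in finder.pinpoint("slot_mouth","wrist")[:2]: print(r["confidence"],ray(s,np.array(r["at"])*[640,480],0))
```

```text
wrist 0.68 [array([561.2, 116.8]), array([ 89.9, 129.8]), np.float64(0.0)] [516.2248    51.879894] [606.14484 181.70161]
top 0.93 [array([559.1, 128.5]), array([103.5,  86.9]), np.float64(89.9)] [515.6085   76.78193] [602.5739 180.1955]
[640.74944008 122.8096109  106.6653157 ]
```

{"method": "send_rows", "body": {
  "steps": [
    [[-2.73,3.43,0],[0,0,-0.18]],
    [[-2.73,3.43,0],[0,0,-0.36]],
    [[-2.73,3.43,0],[0,0,-0.54]],
    [[-2.73,3.43,0],[0,0,-0.72]],
    [[-2.73,3.43,0],[0,0,-0.9]],
    [[-2.73,3.43,0],[0,0,-1.08]],
    [[-2.73,3.43,0],[0,0,-1.26]],
    [[-2.73,3.43,0],[0,0,-1.44]],
    [[-2.73,3.43,0],[0,0,-1.571]],
    [[-2.73,3.43,0],[0,0,-1.571]]
  ],
  "fingers": 0.45
}}

```text
time: 7.68
tool_pos: [559.2, 225.6, 107.0]
tcp_rot: [-179.9, 0.0, 90.0]
ft_force: [-1.0, -0.3, -0.2]
finger_gap: 47.1
grip_force: 0.0
```

{"method": "send_rows", "body": {
  "steps": [
    [[0,0,-1.5],[0,0,0]],
    [[0,0,-3.5],[0,0,0]],
    [[0,0,-3.5],[0,0,0]],
    [[0,-0.5,-3.5],[0,0,0]],
    [[0,-1.0,-3.5],[0,0,0]],
    [[0,-1.4,-3.5],[0,0,0]],
    [[0,-1.8,-3.5],[0,0,0]],
    [[0,-2.2,-3.5],[0,0,0]],
    [[0,-2.6,-3.5],[0,0,0]],
    [[0,-3.0,-3.5],[0,0,0]]
  ]
}}

```text
time: 8.93
tool_pos: [560.1, 135.2, 3.5]
tcp_rot: [180.0, -0.0, 90.0]
ft_force: [-0.8, 2.0, 0.7]
finger_gap: 46.7
grip_force: 0.9
```

Run:
```python
from h import *
hold("scene",(560,60));hold("top",(560,60));q=sense();print(q["tool_pos"],q["tcp_rot"],q["ft_force"],q["finger_gap"])
```

```text
scene 0.81 [array([565. ,  54.2]), array([ 94.9, 138.9]), np.float64(0.3)] [517.2083   -15.166343] [612.6637  123.45933]
top 0.67 [array([559.,  35.]), array([83.9, 86.9]), np.float64(89.9)] [515.449     -7.039294] [602.47394  76.85618]
[560.03047601 135.45770514   3.28541119] [-1.79995846e+02  8.66909048e-03  8.99642307e+01] [-0.96039028  0.011999   -0.2903822 ] 47.219095195759564
```

{"method": "send_rows", "body": {
  "steps": [
    [[0,-0.25,0],[0,0,0]],
    [[0,-0.5,0],[0,0,0]],
    [[0,-0.75,0],[0,0,0]],
    [[0,-1.0,0],[0,0,0]],
    [[0,-1.25,0],[0,0,0]],
    [[0,-1.5,0],[0,0,0]],
    [[0,-1.75,0],[0,0,0]],
    [[0,-2.0,0],[0,0,0]],
    [[0,-2.25,0],[0,0,0]],
    [[0,-2.5,0],[0,0,0]]
  ]
}}

```text
time: 10.38
tool_pos: [560.0, 60.3, 3.3]
tcp_rot: [180.0, 0.0, 90.0]
ft_force: [0.0, 1.6, 0.1]
finger_gap: 46.7
grip_force: 0.9
```

Run:
```python
from h import *
hold("scene",(560,-20));hold("top",(560,-20));s=snapshot("scene");cv2.imwrite("pics/s3.png",cv2.resize(s["img"][180:400,190:430,::-1],None,fx=2.7,fy=2.7,interpolation=cv2.INTER_CUBIC))
q=sense();print(q["tool_pos"],q["ft_force"])
```

```text
scene 0.64 [array([565.7,   6.3]), array([84.2, 95.8]), np.float64(89.7)] [517.6138 -35.6334] [613.68665   48.527756]
top 0.79 [array([558.9, -34.9]), array([33.6, 87. ]), np.float64(89.8)] [515.3817   -51.802673] [602.37384  -17.924019]
[559.94654038  60.66303144   3.2191497 ] [ 0.30157694 -0.39643117 -1.06530704]
```

View pics/s3.png

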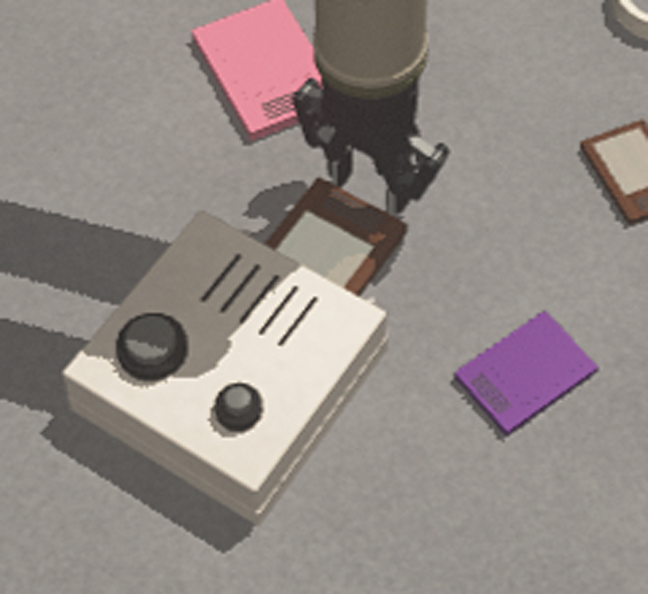

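The crop shows the holder (340,240) about a third of the way into the slot, straight and with almost no resistance. Keep pushing.

{"method": "send_rows", "body": {
  "steps": [
    [[0,-0.25,0],[0,0,0]],
    [[0,-0.5,0],[0,0,0]],
    [[0,-0.75,0],[0,0,0]],
    [[0,-1.0,0],[0,0,0]],
    [[0,-1.25,0],[0,0,0]],
    [[0,-1.5,0],[0,0,0]],
    [[0,-1.75,0],[0,0,0]],
    [[0,-2.0,0],[0,0,0]],
    [[0,-2.1,0],[0,0,0]],
    [[0,-2.2,0],[0,0,0]]
  ]
}}

```text
time: 11.88
tool_pos: [560.0, -5.3, 3.3]
tcp_rot: [-180.0, -0.0, 90.0]
ft_force: [0.9, 0.7, -0.6]
finger_gap: 46.6
grip_force: 0.6
```

{"method": "send_rows", "body": {
  "steps": [
    [[0,-0.06,0],[0,0,0]],
    [[0,-0.12,0],[0,0,0]],
    [[0,-0.16,0],[0,0,0]],
    [[0,-0.2,0],[0,0,0]]
  ]
}}

```text
time: 12.38
tool_pos: [560.0, -11.1, 3.3]
tcp_rot: [-180.0, -0.0, 90.0]
ft_force: [0.3, 1.6, -1.4]
finger_gap: 47.1
grip_force: 0.6
```

{"method": "send_rows", "body": {
  "steps": [
    [[0,-0.04,0],[0,0,0]],
    [[0,-0.07,0],[0,0,0]],
    [[0,-0.1,0],[0,0,0]],
    [[0,-0.1,0],[0,0,0]]
  ]
}}

```text
time: 12.88
tool_pos: [560.1, -13.9, 3.3]
tcp_rot: [180.0, -0.0, 90.0]
ft_force: [1.3, 3.2, -0.8]
finger_gap: 46.9
grip_force: 1.8
```

{"method": "send_rows", "body": {
  "steps": [
    [[0,-0.03,0],[0,0,0]],
    [[0,-0.05,0],[0,0,0]],
    [[0,-0.05,0],[0,0,0]]
  ]
}}

```text
time: 13.25
tool_pos: [560.3, -14.1, 3.4]
tcp_rot: [180.0, -0.1, 90.0]
ft_force: [1.5, 9.4, -0.9]
finger_gap: 46.9
grip_force: 5.1
```

{"method": "send_rows", "body": {
  "steps": [
    [[0,-0.04,0],[0,0,0]],
    [[0,-0.04,0],[0,0,0]],
    [[0,0.3,0],[0,0,0]],
    [[0,1.0,0],[0,0,0]],
    [[0,1.0,1.5],[0,0,0]],
    [[0,1.0,3.5],[0,0,0]],
    [[0,1.0,4.5],[0,0,0]]
  ],
  "fingers": 0.45
}}

```text
time: 14.12
tool_pos: [561.8, 13.9, 142.5]
tcp_rot: [179.7, 0.1, 90.0]
ft_force: [0.6, -0.8, -0.1]
finger_gap: 47.1
grip_force: 0.0
```

Run:
```python
from h import *
s=hold("top",(560,-50));s=hold("scene",(560,-60));cv2.imwrite("pics/s4.png",cv2.resize(s["img"][180:400,190:430,::-1],None,fx=2.7,fy=2.7,interpolation=cv2.INTER_CUBIC))
for r in finder.pinpoint("holder_outer","scene"): print(r["confidence"],ray(s,np.array(r["at"])*[640,480],0))
im=s["img"]
P={n:[] for n in("lamp_key","start_key")}
for n in P:
  for c in("scene","top"):
    t=s if c=="scene" else snapshot("top")
    for r in finder.pinpoint(n+"_top",c)[:2]: print(n,c,r["confidence"],ray(t,np.array(r["at"])*[640,480],78).round(1))
q=sense();print(q["tool_pos"])
```

```text
top 0.72 [array([536.4, -38.9]), array([25.1, 42. ]), np.float64(89.8)] [515.39014  -51.489723] [557.3906   -26.295885]
scene 0.58 [array([536.6, -30.8]), array([22.2,  6.7]), np.float64(2.3)] [525.4593   -34.220512] [547.6984   -27.497458]
0.9 [742.38493397 -58.57466174   0.        ]
0.76 [775.01167417 179.41442128   0.        ]
0.55 [466.06937265  86.39554144   0.        ]
0.47 [342.30818526 255.9639072    0.        ]
lamp_key top 0.42 [ 525.9 -174.7   78. ]
start_key scene 0.61 [ 600.2 -187.5   78. ]
start_key top 0.59 [ 607.4 -189.8   78. ]
[559.33055666  14.31615849 137.12477735]
```

View pics/s4.png

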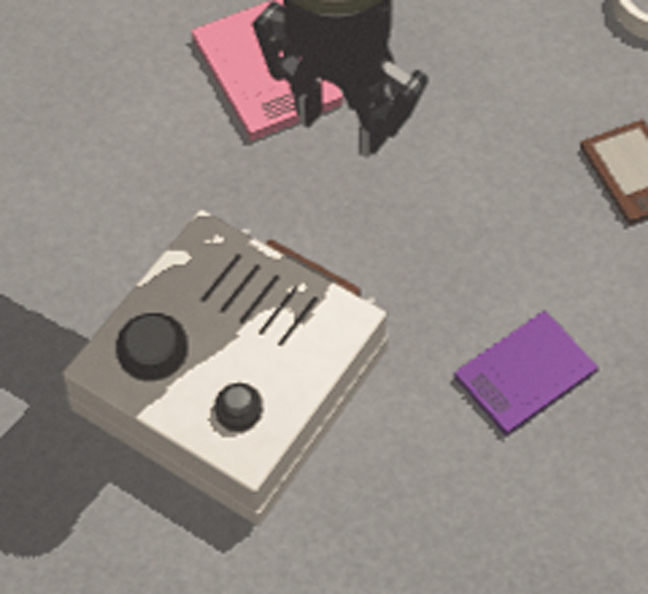

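The crop shows the holder home, with only its ridged end out at (310,265). The large lamp key is at (151,346) and the small start key at (239,405). Next, the lamp key.

{"method": "send_rows", "body": {
  "steps": [
    [[-1.45,-6.48,-0.9],[0,0,0]],
    [[-1.45,-6.48,-0.9],[0,0,0]],
    [[-1.45,-6.48,-0.9],[0,0,0]],
    [[-1.45,-6.48,-0.9],[0,0,0]],
    [[-1.45,-6.48,-0.9],[0,0,0]],
    [[-1.45,-6.48,-0.9],[0,0,0]],
    [[-1.45,-6.48,-0.9],[0,0,0]],
    [[-1.45,-6.48,-0.9],[0,0,0]]
  ],
  "fingers": 1.0,
  "squeeze": 20
}}

```text
time: 15.68
tool_pos: [516.9, -179.1, 111.5]
tcp_rot: [180.0, 0.0, 90.1]
ft_force: [-0.4, 0.1, 0.4]
finger_gap: -0.1
grip_force: 0.0
```

{"method": "send_rows", "body": {
  "steps": [
    [[0,0,-0.5],[0,0,0]],
    [[0,0,-0.9],[0,0,0]],
    [[0,0,-1.1],[0,0,0]],
    [[0,0,-1.2],[0,0,0]],
    [[0,0,-1.3],[0,0,0]],
    [[0,0,-1.3],[0,0,0]]
  ]
}}

```text
time: 16.42
tool_pos: [516.1, -179.7, 75.5]
tcp_rot: [-179.9, -0.0, 90.0]
ft_force: [-19.5, 9.1, 34.8]
finger_gap: 0.0
grip_force: 17.4
```

{"method": "send_rows", "body": {
  "steps": [
    [[0,0,0.6],[0,0,0]],
    [[0,0,1.3],[0,0,0]],
    [[0,0,1.3],[0,0,0]],
    [[0,0,1.3],[0,0,0]]
  ]
}}

```text
time: 16.92
tool_pos: [516.1, -180.0, 110.4]
tcp_rot: [-180.0, -0.0, 90.0]
ft_force: [-0.8, -0.6, -0.3]
finger_gap: -0.3
grip_force: 0.0
```

Run:
```python
from h import *
s=snapshot("wrist");save(s,"w5");print(np.round(s["pose"],2).tolist())
t=np.array(sense()["tool_pos"]);print(t,proj(s,t))
for n in("lamp_key_top","start_key_top"):
    for r in finder.pinpoint(n,"wrist")[:2]: print(n,r["confidence"],np.array(r["at"])*[640,480],ray(s,np.array(r["at"])*[640,480],78).round(1))
print(proj(s,[516,-180,78]),proj(s,[600.5,-186.5,78]))
```

```text
[[1.0, 0.0, 0.0, 516.73], [-0.0, 0.94, 0.33, -95.55], [-0.0, -0.33, 0.94, 253.07], [0.0, 0.0, 0.0, 1.0]]
[ 515.84223743 -179.80845961  110.05622152] [322.9603001  317.23587032]
lamp_key_top 0.96 [329.728 289.584] [ 519.1 -182.9   78. ]
start_key_top 0.68 [502.528 297.6  ] [ 606.3 -187.4   78. ]
[323.59498752 284.30302695] [491.22176519 295.94079868]
```

View pics/w5.png

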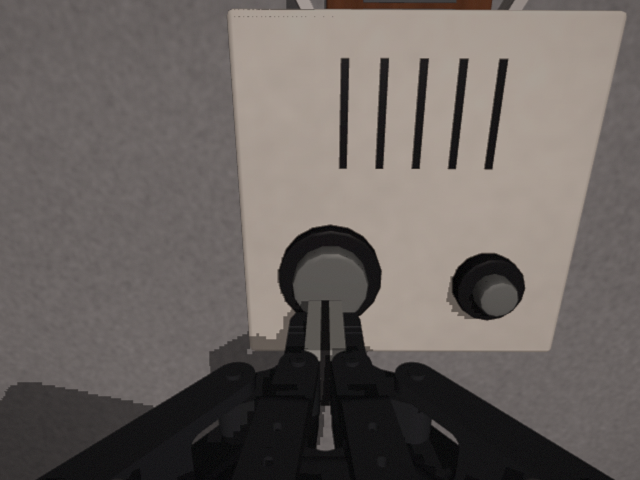

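The wrist view shows the lamp key disc centred near (331,284) and the start key disc at (497,296). The tool is about 3-4 mm short in x, so I'll centre it and press gently, reading as I go.

{"method": "send_rows", "body": {
  "steps": [
    [[0.12,0,-0.5],[0,0,0]],
    [[0.12,0,-1.0],[0,0,0]],
    [[0.12,0,-1.0],[0,0,0]]
  ]
}}

```text
time: 17.45
tool_pos: [519.0, -179.5, 79.2]
tcp_rot: [-179.8, -0.1, 90.0]
ft_force: [-1.6, 1.4, 1.9]
finger_gap: -0.0
grip_force: 1.5
```

{"method": "send_rows", "body": {
  "steps": [
    [[0,0,-0.07],[0,0,0]],
    [[0,0,-0.13],[0,0,0]],
    [[0,0,-0.13],[0,0,0]]
  ]
}}

```text
time: 17.82
tool_pos: [520.1, -180.0, 77.6]
tcp_rot: [-180.0, 0.0, 90.0]
ft_force: [-3.4, 0.9, 3.7]
finger_gap: -0.0
grip_force: 1.9
```

{"method": "send_rows", "body": {
  "steps": [
    [[0,0,-0.05],[0,0,0]],
    [[0,0,-0.07],[0,0,0]],
    [[0,0,-0.07],[0,0,0]]
  ]
}}

```text
time: 18.2
tool_pos: [520.3, -180.1, 76.0]
tcp_rot: [180.0, 0.0, 90.0]
ft_force: [-4.6, 1.9, 8.4]
finger_gap: -0.3
grip_force: 4.3
```

The spring builds up from z≈81.5 and goes hard at 75.5. So the tip reaches about 3.5 mm below the nominal TCP, and the key bottoms there. Push a little firmer, then let go.

{"method": "send_rows", "body": {
  "steps": [
    [[0,0,-0.04],[0,0,0]],
    [[0,0,-0.04],[0,0,0]]
  ]
}}

```text
time: 18.45
tool_pos: [520.4, -180.2, 75.8]
tcp_rot: [180.0, 0.0, 90.0]
ft_force: [-9.1, 4.7, 18.0]
finger_gap: 0.1
grip_force: 8.7
```

{"method": "send_rows", "body": {
  "steps": [
    [[0,0,0.4],[0,0,0]],
    [[0,0,1.2],[0,0,0]],
    [[0,0,1.2],[0,0,0]],
    [[2.78,-0.2,1.2],[0,0,0]],
    [[2.78,-0.2,1.2],[0,0,0]],
    [[2.78,-0.2,1.2],[0,0,0]],
    [[2.78,-0.2,1.2],[0,0,0]],
    [[2.78,-0.2,1.2],[0,0,0]]
  ]
}}

```text
time: 19.45
tool_pos: [602.6, -186.0, 109.9]
tcp_rot: [-180.0, -0.0, 90.0]
ft_force: [-0.5, 0.2, -0.9]
finger_gap: 0.2
grip_force: 0.0
```

Run:
```python
from h import *
s=snapshot("wrist");t=np.array(sense()["tool_pos"]);print(t)
cv2.imwrite("pics/w6.png",cv2.resize(s["img"][200:400,180:460,::-1],None,fx=2.5,fy=2.5))
for n in("lamp_key_top","start_key_top"):
    for r in finder.pinpoint(n,"wrist")[:2]: print(n,r["confidence"],np.array(r["at"])*[640,480],ray(s,np.array(r["at"])*[640,480],78).round(1))
```

```text
[ 602.7443467  -186.09948669  110.09005442]
lamp_key_top 0.96 [154.304 278.88 ] [ 518.7 -182.8   78. ]
start_key_top 0.61 [329.408 291.984] [ 605.3 -190.1   78. ]
```

View pics/w6.png

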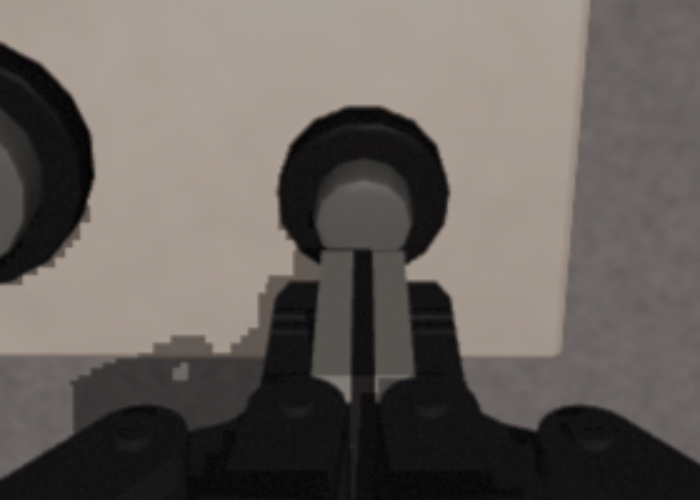

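The crop shows the start key disc centred near (363,225), about 3 mm towards -y of the tool. Correct for that and press.

{"method": "send_rows", "body": {
  "steps": [
    [[0,-0.1,-0.5],[0,0,0]],
    [[0,-0.1,-0.9],[0,0,0]],
    [[0,-0.1,-1.0],[0,0,0]],
    [[0,-0.1,-1.08],[0,0,0]],
    [[0,-0.1,-1.13],[0,0,0]],
    [[0,-0.1,-1.13],[0,0,0]]
  ]
}}

```text
time: 20.35
tool_pos: [603.5, -189.1, 76.5]
tcp_rot: [180.0, 0.0, 90.0]
ft_force: [-3.4, 0.6, 4.2]
finger_gap: 0.0
grip_force: 2.3
```

{"method": "send_rows", "body": {
  "steps": [
    [[0,0,-0.04],[0,0,0]],
    [[0,0,-0.04],[0,0,0]],
    [[0,0,-0.04],[0,0,0]]
  ]
}}

```text
time: 20.72
tool_pos: [603.8, -189.1, 76.0]
tcp_rot: [180.0, 0.0, 90.0]
ft_force: [-5.0, 1.8, 9.1]
finger_gap: 0.1
grip_force: 4.5
```

{"method": "send_rows", "body": {
  "steps": [
    [[0,0,-0.05],[0,0,0]],
    [[0,0,-0.05],[0,0,0]],
    [[0,0,-0.05],[0,0,0]]
  ]
}}

```text
time: 21.1
tool_pos: [603.9, -189.1, 75.9]
tcp_rot: [179.9, 0.0, 90.0]
ft_force: [-10.2, 2.8, 18.4]
finger_gap: -0.2
grip_force: 9.0
```

{"method": "send_rows", "body": {
  "steps": [
    [[0,0,0.4],[0,0,0]],
    [[0,0,1.5],[0,0,0]],
    [[0,0,3],[0,0,0]],
    [[0,2,4],[0,0,0]],
    [[0,2,4],[0,0,0]],
    [[0,2,4],[0,0,0]],
    [[0,2,4],[0,0,0]]
  ]
}}

```text
time: 21.98
tool_pos: [602.8, -129.7, 192.0]
tcp_rot: [-179.9, -0.0, 90.0]
ft_force: [-0.2, 0.1, 0.1]
finger_gap: -0.0
grip_force: 0.0
```

```bash
python3 -c "
from h import *
hold('top',(560,-40));hold('scene',(560,-40));print(order.hand_in())"
```

```text
top 0.58 [array([558.9, -37.6]), array([27.9, 87. ]), np.float64(89.7)] [515.3859   -51.787727] [602.3544   -23.574533]
scene 0.55 [array([579.6, -30.4]), array([57.4,  7. ]), np.float64(1.0)] [551.0028   -34.311497] [608.36084  -26.994913]
the job is handed in; nothing more can be done
None
```

The job is handed in after about 22 s of the 58 s allowed: the holder was pushed home against the stop, then the lamp key and the start key were pressed to the bottom in that order and let up. The lamp key went down twice before the start key, because I didn't realise the first press had already reached the bottom.

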